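# Slide the drilling template out from under the stack and set it against the board's pins

## Robot

A 6-joint arm with a two-finger parallel gripper is mounted at the origin on a cart in front of the work surface, level with it; the furniture and walls round the work are solid. World frame = base frame: x ahead of the robot, y to its left, z up, the work surface at z = 0. Lengths are in m, angles in rad, forces in N, time in s.
With the tool pointing down it reaches from about 0.375 to 0.975 m from the base axis. Payload 3.8 kg.
Tool frame: the origin (TCP) lies midway between the tips of the shut fingers; the grasp point (between the pads) lies 19 mm behind it; z points along the fingers, y is the line along which they close (so a half turn about z gives the same grasp; the last joint's range is limited). The gripper opens to 88 mm and grips with 3 to 60 N. Pads are 18 mm wide; open, the fingers measure 123 mm over their backs; the gripper's body (75 mm by 187 mm) begins 45 mm behind the grasp point.
Start: joints at [-1.232, 0.264, 1.604, -0, 1.274, -0.037], TCP at [0.248, -0.628, 0.214] pointing down, gripper open.
Joint ranges: [-2.63, 2.63], [-0.94, 2.18], [0.31, 2.57], [-1.31, 4.45], [0, 2.66], [-2.55, 2.55]. Speed limits (rad/s): [2.57, 2.57, 3.14, 3.14, 3.14, 3.14].

## Interface

Orientations are given as a unit quaternion [w, x, y, z].
In Python, from cell import env, optics gives the robot as it stands.
- The arm moves only by the shell command python3 -m jog [FORCE], which reads ROWS from standard input. ROWS is a JSON object whose key "ticks" holds a list of rows, 1 to 10 of them, each of 7 numbers: a rotation vector rx, ry, rz in fractions of the full range, 1 being 2 rad, then dx, dy, dz in fractions of the full range, 1 being 750 mm, then the finger opening in m; each row shifts and turns the commanded pose from where the row before left it, along the tool's axes as they then stand; what a row does not reach is not made up. A row lasts 1/12 s, in which the tool goes at most 0.0417 m and 0.125 rad, less where a joint would pass 70% of its speed; a pose out of reach is approached as far as the arm can. The fingers move at their own pace and stop on an object; FORCE is the grip in N (left out, the last holds). Time passes only in rows, so rows that do not move let the fingers close. It prints the time, the measured TCP pose, the force, the opening and the grip force at its end. No shift or turn number may pass 1 either way. Input that does not fit is refused with a message, and nothing moves.
- env.get_obs(): the state, without advancing time (a new reading comes with each control period).
- optics.grab_frame(name): name is "side" or "top"; returns a dict with "image" (400x640x3 uint8, red, green, blue), "K" (3x3 intrinsics, pixels), "extrinsics" (4x4, takes a point from world to camera coordinates). Camera axes: x right, y up, looking along -z (the intrinsics and any distortion apply to the point x, -y, -z); pixel columns grow to the right and rows downward; lengths in m; the calibration is good to about 2 mm. A picture is of the moment at which its call begins. There is no depth.
- env.finish_job(): hands the job in; it is judged then, once.
The state is a dict: "t": time; "joints": joint angles; "joint_velocities": joint speeds; "joint_efforts": joint torques, N m; "ee_pos": TCP position; "tool_rot": TCP orientation; "wrist_force": force on the tool from outside, world axes, zero at the start; "torque": the same for the moment, N m; "grip_width": finger opening in m; "grasp_force": force on a finger pad.
Only numpy, scipy, OpenCV 4.12 (cv2) and the standard library are available. Lean on these libraries where they do the work, as an engineer would, in place of code of your own. Each camera call takes 0.05 s, during which the arm holds its last target. There are 200 camera calls.

## Task

Slide the flat steel drilling template out from under the stack by its free end, letting the sanding block bear on the two bench dogs: the sanding block, wood block and screw tin must not be lifted or taken down, and must stay stacked and upright behind the dogs. Stand the tape measure that was left on the plywood drilling board aside on the bench, and lay the template flat on the board, pushed up against all three pins (one long edge on the pair, an end on the single pin). Leave the other tools where they lie.

Things in the scene. Friction and masses are not known exactly. Their poses are not given: they have to be found in the camera images.
- bench_dogs: Two round steel bench dogs fixed upright in the bench, 18 mm diameter, 30 mm high, 72 mm between centres (54 mm clear gap). Origin on the bench midway between them; y runs from one dog to the other, x points to the stack, so the template is pulled out along -x through the gap.
- template: Drilling template: plain steel flat bar 200 x 40 x 5 mm with three holes, about 0.3 kg. Origin at the centre of its underside, x along its length. At the start it lies on the bench along the dogs' x, between them, its +x end under the stack (5-20 mm past the sanding block), its -x end free about 100 mm in front of the dogs. May lie on the board either way round.
- template_mid (a point): Centre of the template, 2.5 mm above its underside; axes as the template's.
- wood_block: Beech block lying on the sanding block: 45 (x) x 100 (y) x 40 mm high, about 0.16 kg. Origin at the centre of its underside.
- sanding_block: Grey foam-backed sanding block, the lowest of the stack, lying on the template at the start: 62 (x) x 115 (y) x 34 mm high, about 0.06 kg. Origin at the centre of its underside (the solid part begins 2 mm above it). It lies 2-9 mm behind the dogs, long side towards them, wider than the gap, so the dogs hold it back as the template is pulled.
- screw_tin: Open tin with a few screws standing upright on the wood block: 67 mm diameter, 87 mm high, about 0.12 kg. Origin at the centre of its underside.
- drill_board: Fixed plywood board 160 (x) x 240 (y) x 12 mm on the bench. Origin at the centre of its underside. Three steel pins, 10 mm diameter, stand 14 mm above its top: a pair at x=45, y=-55 and y=+55 mm, and a single one at x=20, y=+105 mm. (A fixed red hose hangs over the bench's left side, crossing it from about x=0.25, y=0.35 to x=0.7, y=0.65 m in the room: keep clear.)
- nest (a point): Where the template's centre (template_mid) is when it lies flat on the board against all three pins: board x=20, y=0, z=14.5 mm; axes as the board's. The template's length then lies along the board's y.
- tape_measure: Tape measure standing upright on the drilling board: case 30 mm thick (x, from -16 to +14 mm), 69 mm long (y, from -25 to +44 mm), 63 mm high, about 0.2 kg. Origin on its underside; grasp across x at about y=+9 mm.
- pliers: Pliers, 58 (x) x 167 (y) x 14 mm, lying beside the template's free end; leave alone. Origin at the centre of the underside.
- spanner_19: Spanner, 39 (x) x 258 (y) x 7 mm, lying on the other side of the template's free end; leave alone. Origin at the centre of the underside.
- magnet_dish: Steel dish of screws, 96 mm diameter, 24 mm high, behind the stack; leave alone. Origin at the centre of the underside.
- tape_roll: Roll of tape lying flat, 58 mm diameter, 19 mm high, behind the drilling board; leave alone. Origin at the centre of the underside.
- marker_pen: Marker, 17 (x) x 135 (y) x 16 mm, lying in front of the drilling board; leave alone. Origin at the centre of the underside.
- alu_angle: Aluminium angle offcut, 30 (x) x 150 (y) x 30 mm high, lying farther back in the middle; leave alone. Origin at the centre of the underside.
Not all that is in view belongs to the job. What is shaped like the template but black is not meant.

How it is judged:
By the outcome, as a careful person would: the job done as asked, in the order asked, and still so for the second after the job is handed in, with the robot touching nothing.
It also fails if it takes over 72 s, if anything falls off the work surface, if the arm or the gripper's body presses on something with over 40 N, if the wrist force passes 120 N, or if a joint passes its speed limit or range.

## Working session

There is one attempt and no reset: what is moved stays moved. The work goes in short steps, Python scripts to look and compute and a shell command to move; the robot and the scene stay as the last step left them, time stands still between calls to the robot, and variables do not carry over. Pictures are saved under pics/ and viewed, at most 10 in all, crops included, and the job is handed in when it is done.

```bash
ls; mkdir -p pics; python3 - <<'E'
from cell import env, optics
import cv2
o=env.get_obs();print({k:o[k] for k in('t','ee_pos','tool_rot','wrist_force','grip_width')})
for n in("side","top"):
    f=optics.grab_frame(n);cv2.imwrite(f"pics/{n}0.png",f["image"][:,:,::-1]);print(n,f["K"],f["extrinsics"],[k for k in f])
E
```

```text
pics
{'t': 0.0, 'ee_pos': array([ 0.24748526, -0.62717284,  0.21280288]), 'tool_rot': array([-1.08966893e-03,  9.82393357e-01,  1.86820965e-01, -1.77798816e-04]), 'wrist_force': array([-0.41118529,  0.20264975,  0.17321099]), 'grip_width': 0.08853518831597085}
side [[385.90839694   0.         317.3237957 ]
 [  0.         385.90839694 194.63050545]
 [  0.           0.           1.        ]] [[ 0.98655411 -0.16251826 -0.01728599 -0.61915329]
 [ 0.08263568  0.40477068  0.9106767  -0.09451454]
 [-0.14100473 -0.89986027  0.41275798 -1.40157932]
 [ 0.          0.          0.          1.        ]] ['image', 'K', 'extrinsics']
top [[482.21712294   0.         320.7528684 ]
 [  0.         482.21712294 198.04739589]
 [  0.           0.           1.        ]] [[ 0.00473223 -0.99997041  0.00606528 -0.08861251]
 [ 0.98324436  0.00575821  0.18220144 -0.58357875]
 [-0.18223097  0.00510144  0.98324252 -1.35152251]
 [ 0.          0.          0.          1.        ]] ['image', 'K', 'extrinsics']
```

View pics/top0.png

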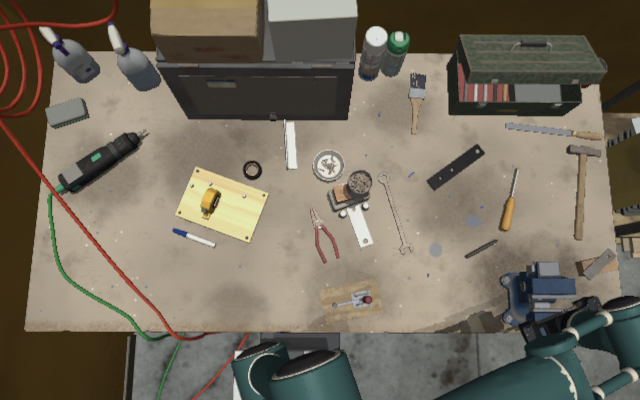

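View pics/side0.png

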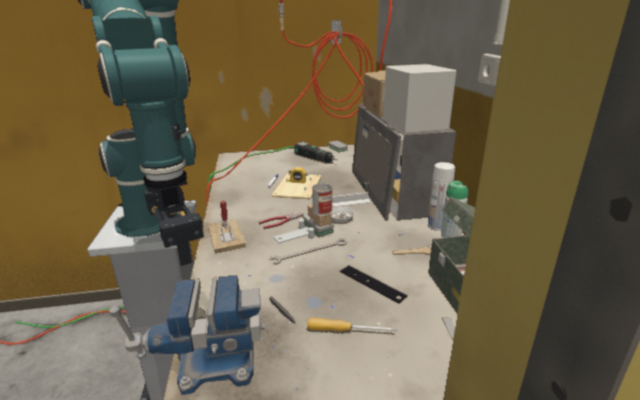

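The top view shows the template as a light bar with its free end at about (362,243), running up to the stack at (350,195). The two dogs are near (342,212) and (366,207). The board is at (222,203) with the yellow tape measure at (210,202). Three things could be taken for the template:
- the light bar at (360,225)
- the black bar at (456,167), a decoy
- the aluminium angle at (291,145)

The light bar fits, because it lies between the dogs and runs under the stack. I'll confirm that in an enlarged crop.

```bash
cat > h.py <<'E'
import numpy as np, cv2
from cell import env, optics
def cam(f):
    E=f["extrinsics"];R=E[:3,:3];return f["K"],R,-R.T@E[:3,3]
def ray(f,uv):
    K,R,c=cam(f);d=np.linalg.inv(K)@[uv[0],uv[1],1];return c,R.T@(d*[1,-1,-1])
def plane(f,uv,z):
    c,d=ray(f,uv);return c+d*(z-c[2])/d[2]
def proj(f,p):
    K,R,c=cam(f);q=K@((R@(np.asarray(p)-c))*[1,-1,-1]);return q[:2]/q[2]
def tri(f1,u1,f2,u2):
    (a,d),(b,e)=ray(f1,u1),ray(f2,u2)
    s=np.linalg.lstsq(np.c_[d,-e],b-a,rcond=None)[0];p,q=a+d*s[0],b+e*s[1];return (p+q)/2,np.linalg.norm(p-q)
E
python3 - <<'E'
import cv2,numpy as np
t=cv2.imread("pics/top0.png")
a=cv2.resize(t[160:260,300:420],None,fx=6,fy=6,interpolation=cv2.INTER_CUBIC)[:600]
cv2.imwrite("pics/c1.png",a)
b=cv2.resize(t[155:250,165:280],None,fx=6,fy=6,interpolation=cv2.INTER_CUBIC)
cv2.imwrite("pics/c2.png",b)
s=cv2.imread("pics/side0.png")
c=cv2.resize(s[160:250,250:370],None,fx=6,fy=6,interpolation=cv2.INTER_CUBIC)
cv2.imwrite("pics/c3.png",c)
E
```

```text
(no output)
```

View pics/c1.png

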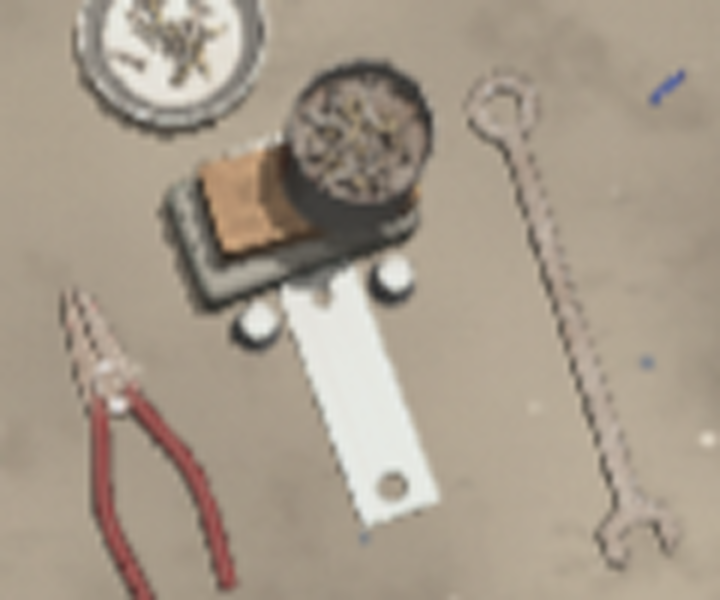

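View pics/c2.png

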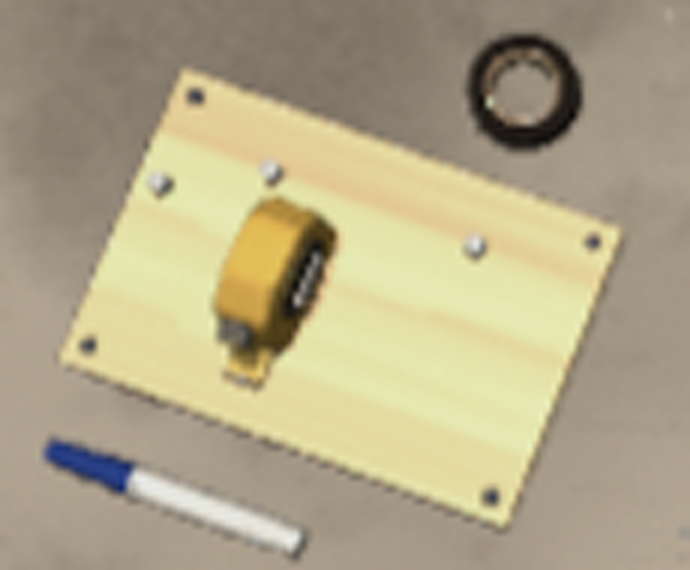

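View pics/c3.png

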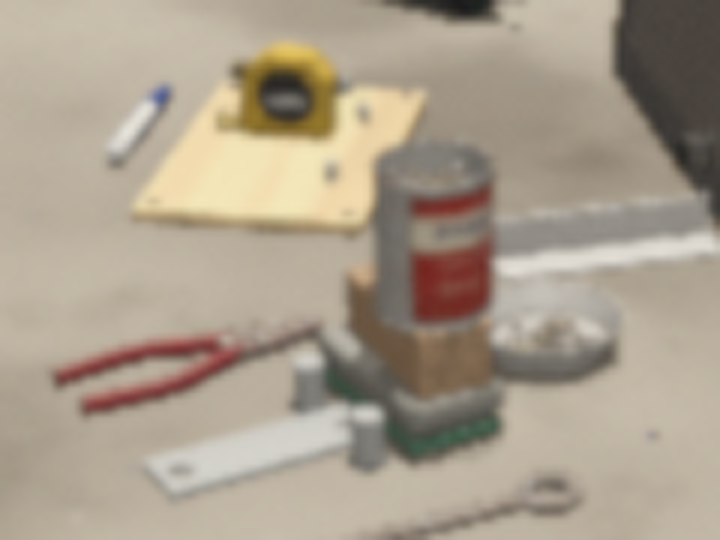

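The crops confirm it: the template is the light bar with holes between the dogs, with its free-end corners at about (361,248) and (373,243). The dog tops are at (343,214) and (365.5,206). The board pins are at (191.7,185.3), (210.2,183.7) and (244.2,195.8), so board +y points to image left. The tape's top strip runs from about (212,189) to (205,211). Next I'll measure with masks.

```bash
cat > m1.py <<'E'
from h import *
np.set_printoptions(precision=4,suppress=True)
def rect(f,mask,z):
    cs,_=cv2.findContours(mask,cv2.RETR_EXTERNAL,cv2.CHAIN_APPROX_NONE);c=max(cs,key=cv2.contourArea)[:,0]
    w=np.array([plane(f,u,z)[:2] for u in c],np.float32);r=cv2.minAreaRect(w*1000);return c,w,r
def sub(im,x0,x1,y0,y1,fn):
    m=np.zeros(im.shape[:2],np.uint8);m[y0:y1,x0:x1]=fn(im[y0:y1,x0:x1]).astype(np.uint8)*255;return m
if __name__=="__main__":
    T=optics.grab_frame("top");S=optics.grab_frame("side")
    hT=cv2.cvtColor(T["image"],cv2.COLOR_RGB2HSV);hS=cv2.cvtColor(S["image"],cv2.COLOR_RGB2HSV)
    white=lambda h:(h[...,1]<40)&(h[...,2]>195)
    m=sub(hT,344,378,205,252,white);m=cv2.morphologyEx(m,cv2.MORPH_OPEN,np.ones((5,5)))
    c,w,r=rect(T,m,.005);print("template",r,cv2.boxPoints(r))
    for n,x0,y0 in(("dogL",337,207),("dogR",360,199)):
        k=sub(hT,x0,x0+11,y0,y0+11,lambda h:(h[...,1]<40)&(h[...,2]>200)); M=cv2.moments(k,True);u=(M["m10"]/M["m00"],M["m01"]/M["m00"]);print(n,u,M["m00"],plane(T,u,.030))
    k=sub(hT,165,280,155,250,lambda h:(h[...,0]>15)&(h[...,0]<35)&(h[...,1]>60)&(h[...,2]>120))
    c,w,r=rect(T,k,.012);print("board",r,cv2.boxPoints(r))
    for n,x,y in(("single",191.7,185.3),("p+",210.2,183.7),("p-",244.2,195.8)):
        x0,y0=int(x-2),int(y-2)
        k=T["image"][y0-1:y0+6,x0-1:x0+6].astype(float);wt=np.clip(k[...,2]-k[...,2].min()-.0,0,None);wt=np.where(hT[y0-1:y0+6,x0-1:x0+6,1]<60,1.,0)
        Y,X=np.mgrid[y0-1:y0+6,x0-1:x0+6];u=((X*wt).sum()/wt.sum(),(Y*wt).sum()/wt.sum());print(n,u,wt.sum(),plane(T,u,.026))
    k=sub(hT,195,225,180,225,lambda h:(h[...,1]>150)&(h[...,2]>90))
    c,w,r=rect(T,k,.075);print("tape top",r,cv2.boxPoints(r),c.min(0),c.max(0))
    k=sub(hS,285,312,160,186,lambda h:(h[...,1]>150)&(h[...,2]>90))
    cs,_=cv2.findContours(k,cv2.RETR_EXTERNAL,cv2.CHAIN_APPROX_NONE);c=max(cs,key=cv2.contourArea)[:,0];print("tape side",c.min(0),c.max(0))
    for a,b in(((360.8,247.8),(250+148/6,160+463/6)),((373.3,243.3),(250+178/6,160+497/6)),((343,213.7),(250+308/6,160+355/6)),((365.5,205.8),(250+367/6,160+408/6)),((210.2,183.7),(250+362/6,160+103/6)),((244.2,195.8),(250+331/6,160+165/6))):
        print("tri",*tri(T,a,S,b))
E
python3 m1.py
```

```text
template ((513.7395629882812, -200.58984375), (99.07840728759766, 40.73305892944336), 19.844823837280273) [[ 460.2283 -198.25  ]
 [ 474.0561 -236.5642]
 [ 567.2509 -202.9297]
 [ 553.423  -164.6155]]
dogL (343.40909090909093, 212.3181818181818) 22.0 [ 0.546  -0.1527  0.03  ]
dogR (365.0, 205.26315789473685) 19.0 [ 0.5675 -0.2166  0.03  ]
board ((573.04345703125, 210.40399169921875), (243.02996826171875, 162.93606567382812), 69.6673583984375) [[454.4288 124.7682]
 [607.2125  68.1528]
 [691.6581 296.0398]
 [538.8744 352.6552]]
single (np.float64(190.78571428571428), np.float64(184.71428571428572)) 14.0 [0.6274 0.3023 0.026 ]
p+ (np.float64(209.36363636363637), np.float64(183.0909090909091)) 11.0 [0.6327 0.2472 0.026 ]
p- (np.float64(243.5), np.float64(195.5)) 12.0 [0.5956 0.1441 0.026 ]
tape top ((576.8489990234375, 235.9613494873047), (28.318174362182617, 61.62919235229492), 67.59464263916016) [[542.9637 234.6163]
 [599.9406 211.1259]
 [610.7343 237.3064]
 [553.7574 260.7968]] [202 189] [217 210]
tape side [290 169] [304 181]
tri [ 0.4473 -0.2056 -0.0009] 0.005884793599653626
tri [ 0.461  -0.2432 -0.0018] 0.005951523465242436
tri [ 0.5447 -0.1516  0.0283] 0.005046245456716492
tri [ 0.5689 -0.2185  0.0277] 0.00516824004761075
tri [0.6346 0.2457 0.021 ] 0.005222537827970269
tri [0.5982 0.1432 0.018 ] 0.003971818238512317
```

```bash
cat > go.py <<'E'
# python3 go.py x y z yaw_deg : displacement to target in the present tool axes (turn done about z)
import sys; from h import *
from scipy.spatial.transform import Rotation as R
o=env.get_obs();q=o["tool_rot"];M=R.from_quat([*q[1:],q[0]]).as_matrix()
x,y,z,a=map(float,sys.argv[1:5]);c,s=np.cos(np.radians(a)),np.sin(np.radians(a))
G=np.array([[c,s,0],[s,-c,0],[0,0,-1.]])
np.set_printoptions(precision=4,suppress=True)
d=np.array([x,y,z])-o["ee_pos"]
print("t",round(o["t"],2),"pos",o["ee_pos"],"yaw",np.degrees(np.arctan2(M[1,0],M[0,0])).round(2),"joints",o["joints"],"F",o["wrist_force"],"w",o["grip_width"],o["grasp_force"])
print("now-axes d",M.T@d,"target-axes d",G.T@d,"rotvec",R.from_matrix(M.T@G).as_rotvec())
E
python3 go.py .497 -.2075 .1 19.5; python3 - <<'E'
import pickle
from h import *
np.set_printoptions(precision=4,suppress=True)
T=optics.grab_frame("top");S=optics.grab_frame("side")
for u in((360.4,247.4),(372.9,242.9)):print("corner",plane(T,u,.005))
print("clampknob",tri(T,(367,300),S,(224,207)))
for u in((320,285),(380,280),(383,312),(325,318)):print("clampboard",plane(T,u,.01))
for u in((310,215),(335,262),(325,262),(338,258)):print("pliers",plane(T,u,.01))
print("spot",plane(T,(287,240),0),"tape top from side px",tri(T,(208.5,199.5),S,(297.5,168)))
E
```

```text
t 0.2 pos [ 0.2476 -0.6274  0.2132] yaw 21.53 joints [-1.2319  0.2645  1.6049  0.      1.2737 -0.0369] F [-0.1622 -0.4811 -0.3161] w 0.08829179312904506 0.0
now-axes d [ 0.3861 -0.2989  0.1137] target-axes d [ 0.3753 -0.3126  0.1132] rotvec [-0.0015 -0.0001  0.0354]
corner [ 0.4451 -0.204   0.005 ]
corner [ 0.4586 -0.2412  0.005 ]
clampknob (array([ 0.298 , -0.2091,  0.1271]), np.float64(0.004771179786840442))
clampboard [ 0.3348 -0.0848  0.01  ]
clampboard [ 0.35   -0.2597  0.01  ]
clampboard [ 0.2591 -0.2668  0.01  ]
clampboard [ 0.2416 -0.0996  0.01  ]
pliers [ 0.5405 -0.0539  0.01  ]
pliers [ 0.4015 -0.1285  0.01  ]
pliers [ 0.4013 -0.0991  0.01  ]
pliers [ 0.4132 -0.1373  0.01  ]
spot [0.4663 0.0141 0.    ] tape top from side px (array([0.5779, 0.2369, 0.0716]), np.float64(0.006438410978838229))
```

The rows are not in the units I measure in: shifts go in shares of 750 mm and turns go in shares of 2 rad. I convert before sending: 0.031 m / 0.75 = 0.0413, -0.026 m / 0.75 = -0.0347, 0.035 rad / 2 = 0.0175.

```bash
echo '{"ticks":[[0, 0, 0.0175, 0, 0, 0, 0.07], [0, 0, 0, 0.0413, -0.0347, 0, 0.07], [0, 0, 0, 0.0413, -0.0347, 0, 0.07], [0, 0, 0, 0.0413, -0.0347, 0, 0.07], [0, 0, 0, 0.0413, -0.0347, 0, 0.07], [0, 0, 0, 0.0413, -0.0347, 0, 0.07], [0, 0, 0, 0.0413, -0.0347, 0, 0.07], [0, 0, 0, 0.0413, -0.0347, 0, 0.07], [0, 0, 0, 0.0413, -0.0347, 0, 0.07], [0, 0, 0, 0.0413, -0.0347, 0, 0.07]]}' | python3 -m jog 30; echo '{"ticks":[[0, 0, 0, 0.0413, -0.0347, 0, 0.062], [0, 0, 0, 0.0413, -0.0347, 0.04, 0.062], [0, 0, 0, 0.0333, -0.0267, 0.04, 0.062], [0, 0, 0, 0, 0, 0.04, 0.062], [0, 0, 0, 0, 0, 0.0267, 0.062], [0, 0, 0, 0, 0, 0, 0.062]]}' | python3 -m jog; python3 go.py .497 -.2075 .003 19.7
```

```text
t: 1.13
ee_pos: [0.4331, -0.3123, 0.2144]
tool_rot: [0.0, 0.986, 0.169, 0.0]
wrist_force: [0.6, -0.2, 0.1]
grip_width: 0.0705
grasp_force: 0.0
t: 1.63
ee_pos: [0.4826, -0.2218, 0.1058]
tool_rot: [-0.003, 0.985, 0.17, -0.004]
wrist_force: [-0.6, -0.5, 0.1]
grip_width: 0.0616
grasp_force: 0.0
t 1.63 pos [ 0.4826 -0.2218  0.1058] yaw 19.63 joints [-0.4776  0.0942  2.0137 -0.      1.043   0.7506] F [-0.5582 -0.5223  0.055 ] w 0.061579580630101854 0.0
now-axes d [ 0.019  -0.0079  0.1027] target-axes d [ 0.0183 -0.0086  0.1028] rotvec [-0.0068  0.0063 -0.0012]
```

Scaled: 0.03 m / 0.75 = 0.04, 0.0183 m / 0.75 = 0.0244.

```bash
echo '{"ticks":[[0, 0, 0, 0.0244, -0.0115, 0.0133, 0.062], [0, 0, 0, 0, 0, 0.04, 0.062], [0, 0, 0, 0, 0, 0.04, 0.062], [0, 0, 0, 0, 0, 0.016, 0.062], [0, 0, 0, 0, 0, 0, 0.062], [0, 0, 0, 0, 0, 0, 0.062]]}' | python3 -m jog; python3 go.py .497 -.2075 .003 19.7
```

```text
t: 2.13
ee_pos: [0.5004, -0.2108, 0.0293]
tool_rot: [-0.0, 0.986, 0.169, -0.0]
wrist_force: [0.5, -0.2, -0.5]
grip_width: 0.062
grasp_force: 0.0
t 2.13 pos [ 0.5004 -0.2108  0.0293] yaw 19.49 joints [-0.4445  0.2056  2.049   0.      0.8874  0.7862] F [ 0.4865 -0.2278 -0.5219] w 0.062013481475958046 0.0
now-axes d [-0.0021 -0.0042  0.0263] target-axes d [-0.0021 -0.0042  0.0263] rotvec [-0.0003  0.0003 -0.0037]
```

Scaled: 0.012 m / 0.75 = 0.016, 0.01 m / 0.75 = 0.0133.

```bash
echo '{"ticks":[[0, 0, 0, -0.0027, -0.0056, 0.0133, 0.062], [0, 0, 0, 0, 0, 0.016, 0.062], [0, 0, 0, 0, 0, 0.0073, 0.062], [0, 0, 0, 0, 0, 0, 0.062], [0, 0, 0, 0, 0, 0, 0.036], [0, 0, 0, 0, 0, 0, 0.036], [0, 0, 0, 0, 0, 0, 0.036], [0, 0, 0, 0, 0, 0, 0.036], [0, 0, 0, 0, 0, 0, 0.036]]}' | python3 -m jog 40; python3 go.py .497 -.2075 .0015 19.7;python3 - <<'E'
from h import *
im=[cv2.resize(optics.grab_frame(n)["image"][a:b,c:d,::-1],(400,300),interpolation=3) for n,a,b,c,d in(("top",160,250,310,430),("side",170,260,250,370))]
cv2.imwrite("pics/g1.png",np.hstack(im))
E
```

```text
t: 2.88
ee_pos: [0.4974, -0.2072, 0.0017]
tool_rot: [0.0, 0.986, 0.17, 0.0]
wrist_force: [0.1, 0.3, 0.0]
grip_width: 0.0361
grasp_force: 0.0
t 2.88 pos [ 0.4974 -0.2072  0.0017] yaw 19.53 joints [-0.4409  0.2383  2.0725  0.      0.8301  0.7891] F [0.1135 0.2644 0.045 ] w 0.03611011190762514 0.0
now-axes d [-0.0005  0.0001  0.0002] target-axes d [-0.0005  0.0001  0.0002] rotvec [ 0.0005 -0.0005 -0.003 ]
```

View pics/g1.png

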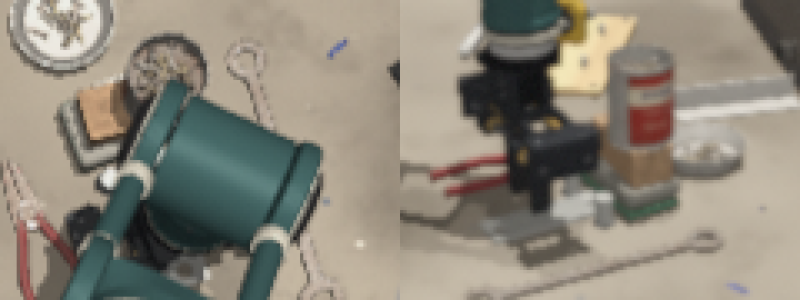

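The side crop shows the fingertips hovering above the template. They shut to 36 mm on nothing, so the tips must retract when the fingers are open. I'll reopen and feel downwards in small steps.

Scaled: 0.002 m / 0.75 = 0.0027.

```bash
echo '{"ticks":[[0, 0, 0, 0, 0, 0, 0.054], [0, 0, 0, 0, 0, 0, 0.054], [0, 0, 0, 0, 0, 0, 0.054], [0, 0, 0, 0, 0, 0.0027, 0.054], [0, 0, 0, 0, 0, 0.0027, 0.054], [0, 0, 0, 0, 0, 0, 0.054]]}' | python3 -m jog 40; echo '{"ticks":[[0, 0, 0, 0, 0, 0.002, 0.054], [0, 0, 0, 0, 0, 0, 0.054]]}' | python3 -m jog;echo '{"ticks":[[0, 0, 0, 0, 0, 0.002, 0.054], [0, 0, 0, 0, 0, 0, 0.054]]}' | python3 -m jog
```

```text
t: 3.48
ee_pos: [0.4966, -0.2068, -0.0033]
tool_rot: [-0.0, 0.986, 0.17, -0.0]
wrist_force: [0.0, -0.2, -0.1]
grip_width: 0.0542
grasp_force: 0.0
t: 3.65
ee_pos: [0.4968, -0.2069, -0.0046]
tool_rot: [-0.0, 0.986, 0.17, -0.0]
wrist_force: [-0.4, -0.1, 0.3]
grip_width: 0.0541
grasp_force: 0.0
t: 3.82
ee_pos: [0.497, -0.207, -0.006]
tool_rot: [-0.0, 0.986, 0.17, -0.0]
wrist_force: [-0.7, -0.1, 0.0]
grip_width: 0.0541
grasp_force: 0.0
```

Scaled: 0.0015 m / 0.75 = 0.002.

```bash
for i in 1 2 3; do echo '{"ticks":[[0, 0, 0, 0, 0, 0.002, 0.054], [0, 0, 0, 0, 0, 0, 0.054]]}' | python3 -m jog | grep -E "pos|force"; done
```

```text
ee_pos: [0.497, -0.207, -0.0074]
wrist_force: [-0.2, 0.5, -0.2]
grasp_force: 0.0
ee_pos: [0.497, -0.207, -0.0089]
wrist_force: [-0.8, -0.7, 0.1]
grasp_force: 0.0
ee_pos: [0.4969, -0.207, -0.0104]
wrist_force: [0.8, 0.3, -0.5]
grasp_force: 0.0
```

```bash
echo '{"ticks":[[0, 0, 0, 0, 0, 0, 0.036], [0, 0, 0, 0, 0, 0, 0.036], [0, 0, 0, 0, 0, 0, 0.036], [0, 0, 0, 0, 0, 0, 0.036]]}' | python3 -m jog 40
```

```text
t: 4.65
ee_pos: [0.4971, -0.2071, -0.0101]
tool_rot: [0.0, 0.986, 0.17, 0.0]
wrist_force: [0.3, -0.7, -0.4]
grip_width: 0.036
grasp_force: 0.0
```

Scaled: 0.0015 m / 0.75 = 0.002.

```bash
echo '{"ticks":[[0, 0, 0, 0, 0, 0, 0.052], [0, 0, 0, 0, 0, 0, 0.052], [0, 0, 0, 0, 0, 0.002, 0.052], [0, 0, 0, 0, 0, 0, 0.052]]}' | python3 -m jog|grep -E "pos|wrist"; for i in 1 2 ; do echo '{"ticks":[[0, 0, 0, 0, 0, 0.002, 0.052], [0, 0, 0, 0, 0, 0, 0.052]]}' | python3 -m jog | grep -E "pos|wrist"; done
python3 - <<'E'
from h import *
S=optics.grab_frame("side");cv2.imwrite("pics/g2.png",cv2.resize(S["image"][190:250,270:350,::-1],(800,600),interpolation=3))
print(proj(S,[.497,-.207,0]),proj(S,[.497,-.207,.019]),proj(S,[.452,-.2226,.005]))
E
```

```text
ee_pos: [0.4969, -0.207, -0.0119]
wrist_force: [-0.2, -0.4, -0.8]
ee_pos: [0.4969, -0.2069, -0.0135]
wrist_force: [-1.0, 0.2, -0.7]
ee_pos: [0.4969, -0.2069, -0.015]
wrist_force: [-0.2, -0.4, -0.5]
[288.74377764 235.83133481] [288.46912489 230.85757384] [275.41862775 238.23799448]
```

View pics/g2.png

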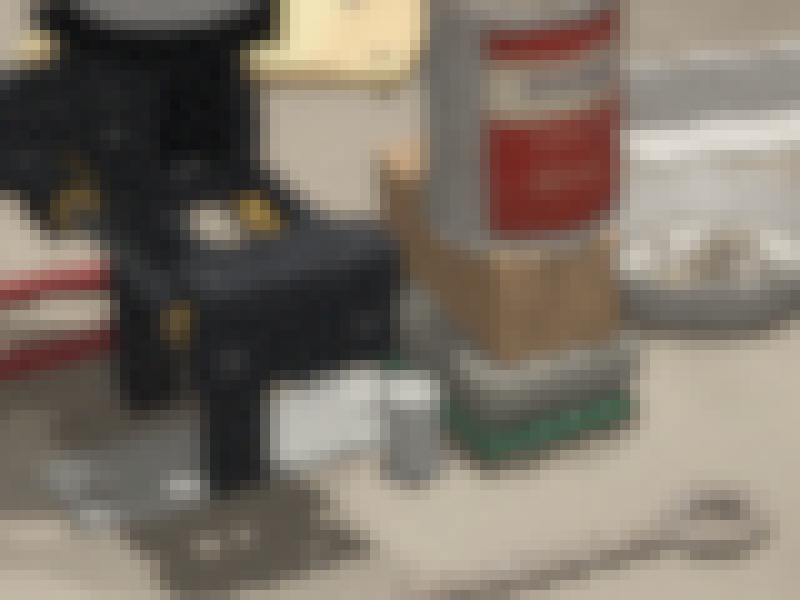

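```bash
python3 - <<'E'
from h import *
S=optics.grab_frame("side")
for z in(0,.005,.01,.015,.02):
    print(z,[proj(S,[.497+.334*d+.942*e,-.207-.942*d+.334*e,z]).round(1) for d in(.026,.0435) for e in(-.011,.011)])
E
```

```text
0 [array([289.1, 240.2]), array([295.1, 238.4]), array([291.4, 242.6]), array([297.5, 240.8])]
0.005 [array([289. , 238.9]), array([295.1, 237.1]), array([291.3, 241.3]), array([297.4, 239.5])]
0.01 [array([288.9, 237.6]), array([295. , 235.8]), array([291.2, 240. ]), array([297.4, 238.2])]
0.015 [array([288.8, 236.2]), array([294.9, 234.5]), array([291.1, 238.6]), array([297.3, 236.8])]
0.02 [array([288.8, 234.9]), array([294.9, 233.1]), array([291.1, 237.3]), array([297.2, 235.5])]
```

Scaled: 0.0012 m / 0.75 = 0.0016.

```bash
for i in 1 2 3; do echo '{"ticks":[[0, 0, 0, 0, 0, 0.0016, 0.052], [0, 0, 0, 0, 0, 0, 0.052]]}' | python3 -m jog | grep -E "pos|wrist"; done
```

```text
ee_pos: [0.497, -0.207, -0.016]
wrist_force: [0.3, -0.5, -0.1]
ee_pos: [0.497, -0.207, -0.0173]
wrist_force: [0.0, -0.8, 0.4]
ee_pos: [0.497, -0.207, -0.0185]
wrist_force: [-0.1, 0.0, 0.7]
```

Scaled: 0.001 m / 0.75 = 0.0013.

```bash
for i in 1 2 3; do echo '{"ticks":[[0, 0, 0, 0, 0, 0.0013, 0.052], [0, 0, 0, 0, 0, 0, 0.052]]}' | python3 -m jog | grep -E "pos|wrist"; done
```

```text
ee_pos: [0.497, -0.207, -0.0195]
wrist_force: [-0.7, 0.1, -0.2]
ee_pos: [0.497, -0.207, -0.0205]
wrist_force: [-0.9, 0.5, 0.3]
ee_pos: [0.497, -0.207, -0.0215]
wrist_force: [-0.8, -0.2, 0.6]
```

```bash
echo '{"ticks":[[0, 0, 0, 0, 0, 0, 0.036], [0, 0, 0, 0, 0, 0, 0.036], [0, 0, 0, 0, 0, 0, 0.036], [0, 0, 0, 0, 0, 0, 0.036]]}' | python3 -m jog 40
```

```text
t: 6.75
ee_pos: [0.4971, -0.2071, -0.0213]
tool_rot: [0.0, 0.986, 0.17, 0.0]
wrist_force: [0.7, -0.7, -1.6]
grip_width: 0.0379
grasp_force: 40.0
```

Scaled: -0.005 m / 0.75 = -0.0067, -0.004 m / 0.75 = -0.0053.

```bash
echo '{"ticks":[[0, 0, 0, -0.0027, 0, 0, 0.036], [0, 0, 0, -0.0053, 0, 0, 0.036], [0, 0, 0, -0.0067, 0, 0, 0.036], [0, 0, 0, -0.0067, 0, 0, 0.036], [0, 0, 0, -0.0067, 0, 0, 0.036], [0, 0, 0, -0.0067, 0, 0, 0.036], [0, 0, 0, -0.0067, 0, 0, 0.036], [0, 0, 0, -0.0067, 0, 0, 0.036]]}' | python3 -m jog 50; python3 - <<'E'
from h import *
im=[cv2.resize(optics.grab_frame(n)["image"][a:b,c:d,::-1],(400,300),interpolation=3) for n,a,b,c,d in(("top",160,250,310,430),("side",170,260,250,370))]
cv2.imwrite("pics/g3.png",np.hstack(im))
E
```

```text
t: 7.42
ee_pos: [0.4642, -0.2193, -0.0208]
tool_rot: [0.0, 0.986, 0.169, 0.001]
wrist_force: [6.3, 2.2, -2.9]
grip_width: 0.0373
grasp_force: 50.0
```

View pics/g3.png

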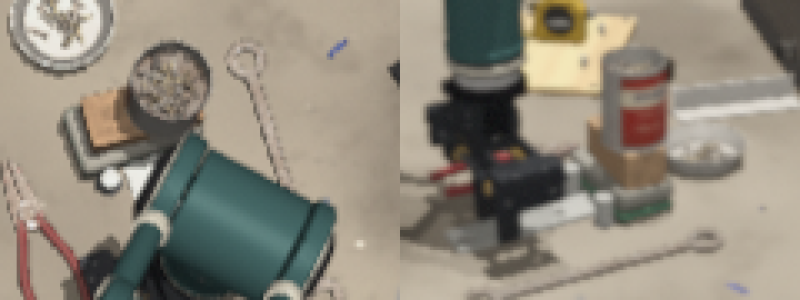

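The template is sliding and the stack stands upright behind the dogs, with a pull of about 7 N. I'll continue.

Scaled: -0.005 m / 0.75 = -0.0067, -0.004 m / 0.75 = -0.0053.

```bash
echo '{"ticks":[[0, 0, 0, -0.0053, 0, 0, 0.036], [0, 0, 0, -0.0067, 0, 0, 0.036], [0, 0, 0, -0.0067, 0, 0, 0.036], [0, 0, 0, -0.0067, 0, 0, 0.036], [0, 0, 0, -0.0067, 0, 0, 0.036], [0, 0, 0, -0.0067, 0, 0, 0.036]]}' | python3 -m jog | grep -E "pos|force"; echo '{"ticks":[[0, 0, 0, -0.0067, 0, 0, 0.036], [0, 0, 0, -0.0067, 0, 0, 0.036], [0, 0, 0, -0.0067, 0, 0, 0.036], [0, 0, 0, -0.0053, 0, 0, 0.036], [0, 0, 0, -0.0027, 0, 0, 0.036], [0, 0, 0, 0, 0, 0, 0.036], [0, 0, 0, 0, 0, 0, 0.036]]}' | python3 -m jog; python3 - <<'E'
from m1 import *
T=optics.grab_frame("top");S=optics.grab_frame("side")
cv2.imwrite("pics/t3.png",T["image"][:,:,::-1]);cv2.imwrite("pics/s3.png",S["image"][:,:,::-1])
h=cv2.cvtColor(S["image"],cv2.COLOR_RGB2HSV)
k=sub(h,295,345,160,240,lambda h:((h[...,0]<5)|(h[...,0]>172))&(h[...,1]>120)&(h[...,2]>90));ys,xs=np.nonzero(k);print("label",xs.min(),xs.max(),ys.min(),ys.max())
r=cv2.minAreaRect(np.c_[xs,ys].astype(np.float32));print(r)
k=sub(h,250,345,180,240,lambda h:(h[...,1]<40)&(h[...,2]>185));cs,_=cv2.findContours(k,0,1);print([cv2.boundingRect(c) for c in cs if cv2.contourArea(c)>8])
E
```

```text
ee_pos: [0.4369, -0.2291, -0.0208]
wrist_force: [5.2, 2.2, -3.1]
grasp_force: 50.0
t: 8.6
ee_pos: [0.415, -0.236, -0.0213]
tool_rot: [-0.0, 0.985, 0.17, -0.001]
wrist_force: [-3.5, -1.0, 1.9]
grip_width: 0.0374
grasp_force: 50.0
label 317 329 193 214
((323.0, 203.5), (12.0, 21.0), 0.0)
[(296, 237, 14, 3), (313, 224, 32, 16), (283, 221, 25, 18), (332, 202, 13, 13), (271, 199, 37, 16)]
```

Scaled: -0.04 m / 0.75 = -0.0533, -0.02 m / 0.75 = -0.0267.

```bash
echo '{"ticks":[[0, 0, 0, 0, 0, 0, 0.055], [0, 0, 0, 0, 0, 0, 0.055], [0, 0, 0, 0, 0, -0.0133, 0.055], [0, 0, 0, 0, 0, -0.0533, 0.055], [0, 0, 0, 0, 0, -0.0533, 0.055], [0, 0, 0, 0, 0, -0.0533, 0.055], [0, 0, 0, 0, 0, -0.0533, 0.055], [0, 0, 0, 0, 0, -0.0267, 0.055], [0, 0, 0, 0, 0, 0, 0.055]]}' | python3 -m jog 30; python3 go.py .577 .2365 .1 -22.4
```

```text
t: 9.45
ee_pos: [0.4202, -0.2379, 0.1761]
tool_rot: [0.004, 0.985, 0.17, 0.005]
wrist_force: [-0.2, -0.9, -0.2]
grip_width: 0.0548
grasp_force: 0.0
t 9.45 pos [ 0.4202 -0.2379  0.1761] yaw 19.54 joints [-0.5672 -0.0855  2.0548  0.0005  1.1596  0.6623] F [-0.2041 -0.8524 -0.1674] w 0.05483484357609642 0.0
now-axes d [ 0.3059 -0.3954  0.0748] target-axes d [-0.0358 -0.4984  0.0761] rotvec [ 0.0063 -0.0114  0.732 ]
```

Scaled: -0.033 m / 0.75 = -0.044, 0.0255 m / 0.75 = 0.034.

```bash
echo '{"ticks":[[0, 0, 0, 0.034, -0.044, 0, 0.055], [0, 0, 0, 0.034, -0.044, 0, 0.055], [0, 0, 0, 0.034, -0.044, 0, 0.055], [0, 0, 0, 0.034, -0.044, 0, 0.055], [0, 0, 0, 0.034, -0.044, 0, 0.055], [0, 0, 0, 0.034, -0.044, 0, 0.055], [0, 0, 0, 0.034, -0.044, 0, 0.055], [0, 0, 0, 0.034, -0.044, 0, 0.055], [0, 0, 0, 0.034, -0.044, 0, 0.055], [0, 0, 0, 0.034, -0.044, 0, 0.055]]}' | python3 -m jog >/dev/null;  echo '{"ticks":[[0, 0, 0.061, 0, 0, 0, 0.055], [0, 0, 0.061, 0, 0, 0, 0.055], [0, 0, 0.061, 0, 0, 0, 0.055], [0, 0, 0.061, 0, 0, 0, 0.055], [0, 0, 0.061, 0, 0, 0, 0.055], [0, 0, 0.061, 0, 0, 0, 0.055], [0, 0, 0, 0, 0, 0, 0.055]]}' | python3 -m jog; python3 go.py .577 .2365 .06 -22.4; python3 - <<'E'
from m1 import *
T=optics.grab_frame("top");S=optics.grab_frame("side")
cv2.imwrite("pics/t4.png",T["image"][:,:,::-1]);cv2.imwrite("pics/s4.png",S["image"][:,:,::-1])
h=cv2.cvtColor(T["image"],cv2.COLOR_RGB2HSV)
k=sub(h,340,400,200,300,lambda h:(h[...,1]<40)&(h[...,2]>195));k=cv2.morphologyEx(k,cv2.MORPH_OPEN,np.ones((3,3)));cs,_=cv2.findContours(k,0,1);print([cv2.boundingRect(c) for c in cs])
c,w,r=rect(T,k,.005);print(r,cv2.boxPoints(r))
E
```

```text
t: 10.87
ee_pos: [0.5451, 0.1603, 0.1677]
tool_rot: [0.0, 0.981, -0.196, -0.001]
wrist_force: [0.2, 0.8, -0.3]
grip_width: 0.055
grasp_force: 0.0
t 10.87 pos [0.5451 0.1603 0.1677] yaw -22.57 joints [0.242  0.0986 1.8857 0.0003 1.1591 2.2065] F [ 0.1893  0.8242 -0.2622] w 0.05502009879019477 0.0
now-axes d [ 0.0004 -0.0827  0.1076] target-axes d [ 0.0004 -0.0826  0.1077] rotvec [ 0.0008  0.0016 -0.0029]
[(341, 211, 5, 5), (348, 209, 35, 66), (364, 204, 4, 4)]
((464.6001281738281, -218.43368530273438), (202.45001220703125, 42.57649612426758), 19.637142181396484) [[ 362.1082 -232.4015]
 [ 376.4166 -272.5017]
 [ 567.092  -204.4659]
 [ 552.7837 -164.3657]]
```

Scaled: 0.03 m / 0.75 = 0.04, -0.0277 m / 0.75 = -0.0369.

```bash
echo '{"ticks":[[0, 0, 0, 0, -0.0369, 0, 0.06], [0, 0, 0, 0, -0.0367, 0, 0.06], [0, 0, 0, 0, -0.0367, 0, 0.06], [0, 0, 0, 0, 0, 0.04, 0.06], [0, 0, 0, 0, 0, 0.04, 0.06], [0, 0, 0, 0, 0, 0, 0.06], [0, 0, 0, 0, 0, 0, 0.06]]}' | python3 -m jog; python3 go.py .577 .2365 .012 -22.4; python3 - <<'E'
from h import *
S=optics.grab_frame("side");T=optics.grab_frame("top")
a=cv2.resize(T["image"][150:240,170:290,::-1],(400,300),interpolation=3);b=cv2.resize(S["image"][120:210,240:360,::-1],(400,300),interpolation=3)
cv2.imwrite("pics/g5.png",np.hstack([a,b]))
E
```

```text
t: 11.55
ee_pos: [0.5752, 0.2359, 0.1062]
tool_rot: [0.002, 0.981, -0.193, -0.003]
wrist_force: [-0.5, 0.3, 0.7]
grip_width: 0.0599
grasp_force: 0.0
t 11.55 pos [0.5752 0.2359 0.1062] yaw -22.29 joints [0.3491 0.2548 1.823  0.     1.0697 2.3089] F [-0.4971  0.2539  0.7205] w 0.0599274153200071 0.0
now-axes d [ 0.0019 -0.0016  0.0942] target-axes d [ 0.0014 -0.0013  0.0942] rotvec [0.004  0.0044 0.0019]
```

View pics/g5.png

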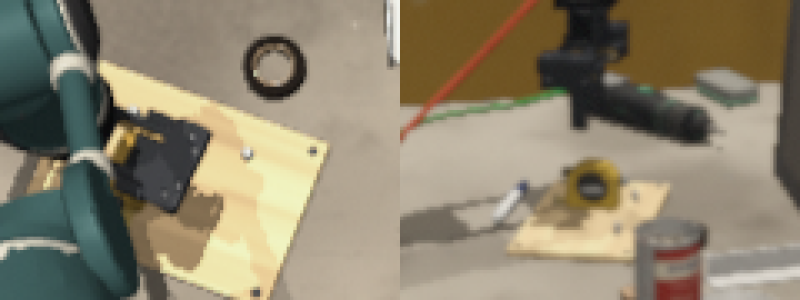

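The left crop shows the gripper centred over the tape measure. In the right crop the fingertip is at about (294,158), clear above the tape top at (297,167), again roughly 25 mm above the reported TCP. I'll descend.

Scaled: 0.02 m / 0.75 = 0.0267, 0.01 m / 0.75 = 0.0133.

```bash
echo '{"ticks":[[0, 0, 0, 0.002, -0.0017, 0.0267, 0.06], [0, 0, 0, 0, 0, 0.0267, 0.06], [0, 0, 0, 0, 0, 0.0133, 0.06], [0, 0, 0, 0, 0, 0, 0.06]]}' | python3 -m jog | grep -E "pos|wrist"; echo '{"ticks":[[0, 0, 0, 0, 0, 0.02, 0.06], [0, 0, 0, 0, 0, 0.02, 0.06], [0, 0, 0, 0, 0, 0.0187, 0.06], [0, 0, 0, 0, 0, 0, 0.06]]}' | python3 -m jog|grep -E "pos|wrist";  echo '{"ticks":[[0, 0, 0, 0, 0, 0, 0.026], [0, 0, 0, 0, 0, 0, 0.026], [0, 0, 0, 0, 0, 0, 0.026], [0, 0, 0, 0, 0, 0, 0.026], [0, 0, 0, 0, 0, 0, 0.026], [0, 0, 0, 0, 0, 0, 0.026]]}' | python3 -m jog 25
```

```text
ee_pos: [0.5784, 0.2366, 0.0578]
wrist_force: [0.2, 0.0, -0.3]
ee_pos: [0.578, 0.2366, 0.0131]
wrist_force: [-0.9, -0.2, -0.3]
t: 12.82
ee_pos: [0.5801, 0.2375, 0.0157]
tool_rot: [-0.0, 0.981, -0.194, 0.001]
wrist_force: [0.2, -1.1, 3.4]
grip_width: 0.0301
grasp_force: 24.9
```

The rows are not in the units I measure in: shifts go in shares of 750 mm and turns go in shares of 2 rad. I convert before sending: -0.035 m / 0.75 = -0.0467, -0.02 m / 0.75 = -0.0267.

```bash
echo '{"ticks":[[0, 0, 0, 0, 0, -0.0267, 0.026], [0, 0, 0, 0, 0, -0.0467, 0.026], [0, 0, 0, 0, 0, -0.0467, 0.026], [0, 0, 0, 0, 0, 0, 0.026]]}' | python3 -m jog; python3 go.py .46 .035 .01 -22.4
```

```text
t: 13.15
ee_pos: [0.5843, 0.239, 0.1125]
tool_rot: [-0.003, 0.981, -0.194, 0.005]
wrist_force: [1.7, 0.0, -1.1]
grip_width: 0.0295
grasp_force: 24.9
t 13.15 pos [0.5843 0.239  0.1125] yaw -22.41 joints [ 0.3488  0.2539  1.8115 -0.      1.0639  2.3108] F [ 1.7075  0.0475 -1.1228] w 0.02952266916970946 24.89130725269206
now-axes d [-0.038   0.2368  0.1002] target-axes d [-0.0372  0.236   0.1025] rotvec [-0.0083 -0.0091 -0.0002]
```

Scaled: 0.0338 m / 0.75 = 0.0451, -0.0054 m / 0.75 = -0.0072.

```bash
echo '{"ticks":[[0, 0, 0, -0.0072, 0.0451, 0, 0.026], [0, 0, 0, -0.0072, 0.0451, 0, 0.026], [0, 0, 0, -0.0072, 0.0451, 0, 0.026], [0, 0, 0, -0.0072, 0.0451, 0, 0.026], [0, 0, 0, -0.0072, 0.0451, 0, 0.026], [0, 0, 0, -0.0072, 0.0451, 0, 0.026], [0, 0, 0, -0.0072, 0.0451, 0, 0.026], [0, 0, 0, 0, 0, 0, 0.026], [0, 0, 0, 0, 0, 0, 0.026], [0, 0, 0, 0, 0, 0, 0.026]]}' | python3 -m jog; python3 - <<'E'
from m1 import *
T=optics.grab_frame("top");S=optics.grab_frame("side")
cv2.imwrite("pics/t6.png",T["image"][:,:,::-1]);cv2.imwrite("pics/s6.png",S["image"][:,:,::-1])
h=cv2.cvtColor(S["image"],cv2.COLOR_RGB2HSV)
k=sub(h,240,340,110,230,lambda h:(h[...,0]>15)&(h[...,0]<35)&(h[...,1]>150)&(h[...,2]>90))
cs,_=cv2.findContours(k,0,1);print([cv2.boundingRect(c) for c in cs if cv2.contourArea(c)>6])
o=env.get_obs()["ee_pos"];print([(z,proj(S,[o[0],o[1],z]).round(1)) for z in(0.06,.08,.1,.12,.14,.16)])
E
```

```text
t: 13.98
ee_pos: [0.4544, 0.033, 0.1046]
tool_rot: [-0.0, 0.981, -0.195, 0.0]
wrist_force: [-0.7, -0.3, -3.0]
grip_width: 0.0298
grasp_force: 24.9
[(261, 166, 18, 17), (254, 144, 8, 7), (328, 110, 12, 5), (277, 110, 63, 36), (276, 110, 10, 10), (240, 110, 19, 41)]
[(0.06, array([270.9, 191.7])), (0.08, array([270.6, 186.8])), (0.1, array([270.2, 182. ])), (0.12, array([269.9, 177. ])), (0.14, array([269.5, 172. ])), (0.16, array([269.1, 167. ]))]
```

Scaled: 0.03 m / 0.75 = 0.04, 0.012 m / 0.75 = 0.016.

```bash
echo '{"ticks":[[0, 0, 0, 0, 0, 0.04, 0.026], [0, 0, 0, 0, 0, 0.04, 0.026], [0, 0, 0, 0, 0, 0.0267, 0.026], [0, 0, 0, 0, 0, 0.016, 0.026], [0, 0, 0, 0, 0, 0, 0.026], [0, 0, 0, 0, 0, 0, 0.026]]}' | python3 -m jog|grep -E "pos|wrist"; for i in 1 2 3; do echo '{"ticks":[[0, 0, 0, 0, 0, 0.0027, 0.026], [0, 0, 0, 0, 0, 0, 0.026]]}' | python3 -m jog|grep -E "pos|wrist"; done
```

```text
ee_pos: [0.4541, 0.0337, 0.0121]
wrist_force: [0.1, 0.9, -1.6]
ee_pos: [0.4557, 0.0333, 0.0117]
wrist_force: [0.3, -0.3, -2.5]
ee_pos: [0.455, 0.033, 0.0094]
wrist_force: [-0.1, -0.8, -2.2]
ee_pos: [0.4542, 0.0328, 0.0068]
wrist_force: [-0.5, 0.3, -2.3]
```

Scaled: 0.0012 m / 0.75 = 0.0016.

```bash
for i in 1 2 3; do echo '{"ticks":[[0, 0, 0, 0, 0, 0.0016, 0.026], [0, 0, 0, 0, 0, 0, 0.026]]}' | python3 -m jog|grep -E "pos|wrist"; done
```

```text
ee_pos: [0.4541, 0.0328, 0.0054]
wrist_force: [-0.6, -0.3, -2.9]
ee_pos: [0.4541, 0.0328, 0.0041]
wrist_force: [-0.2, 0.4, -2.0]
ee_pos: [0.4543, 0.0329, 0.0037]
wrist_force: [-2.7, 0.2, 4.7]
```

Scaled: -0.04 m / 0.75 = -0.0533, -0.03 m / 0.75 = -0.04.

```bash
echo '{"ticks":[[0, 0, 0, 0, 0, 0, 0.034], [0, 0, 0, 0, 0, 0, 0.05], [0, 0, 0, 0, 0, 0, 0.06], [0, 0, 0, 0, 0, -0.0133, 0.06], [0, 0, 0, 0, 0, -0.04, 0.06], [0, 0, 0, 0, 0, -0.0533, 0.06], [0, 0, 0, 0, 0, -0.0533, 0.06], [0, 0, 0, 0, 0, -0.0267, 0.06], [0, 0, 0, 0, 0, 0, 0.06], [0, 0, 0, 0, 0, 0, 0.06]]}' | python3 -m jog 30; python3 go.py .4646 -.2184 .1 19.6
```

```text
t: 16.42
ee_pos: [0.4557, 0.0329, 0.1454]
tool_rot: [-0.0, 0.981, -0.194, 0.002]
wrist_force: [-0.6, -0.0, 0.2]
grip_width: 0.0602
grasp_force: 0.0
t 16.42 pos [0.4557 0.0329 0.1454] yaw -22.41 joints [ 0.0176 -0.1039  2.1311  0.      1.1098  1.9796] F [-0.5604 -0.0039  0.1667] w 0.060215259968821905 0.0
now-axes d [0.1039 0.229  0.0454] target-axes d [-0.0759  0.2397  0.0454] rotvec [-0.0002 -0.0048 -0.7333]
```

Scaled: 0.0327 m / 0.75 = 0.0436, 0.0148 m / 0.75 = 0.0197.

```bash
echo '{"ticks":[[0, 0, 0, 0.0197, 0.0436, 0, 0.06], [0, 0, 0, 0.0197, 0.0436, 0, 0.06], [0, 0, 0, 0.0197, 0.0436, 0, 0.06], [0, 0, 0, 0.0197, 0.0436, 0, 0.06], [0, 0, 0, 0.0197, 0.0436, 0, 0.06], [0, 0, 0, 0.0197, 0.0436, 0, 0.06], [0, 0, 0, 0.0197, 0.0436, 0, 0.06]]}' | python3 -m jog>/dev/null; echo '{"ticks":[[0, 0, -0.0611, 0, 0, 0, 0.06], [0, 0, -0.0611, 0, 0, 0, 0.06], [0, 0, -0.0611, 0, 0, 0, 0.06], [0, 0, -0.0611, 0, 0, 0, 0.06], [0, 0, -0.0611, 0, 0, 0, 0.06], [0, 0, -0.0611, 0, 0, 0, 0.06], [0, 0, 0, 0, 0, 0.0267, 0.056], [0, 0, 0, 0, 0, 0.0267, 0.056], [0, 0, 0, 0, 0, 0, 0.056], [0, 0, 0, 0, 0, 0, 0.056]]}' | python3 -m jog; python3 go.py .4646 -.2184 -.0213 19.6
```

```text
t: 17.83
ee_pos: [0.4601, -0.2169, 0.1003]
tool_rot: [-0.002, 0.985, 0.17, -0.003]
wrist_force: [-0.3, -0.3, -0.2]
grip_width: 0.056
grasp_force: 0.0
t 17.83 pos [ 0.4601 -0.2169  0.1003] yaw 19.59 joints [-0.4894  0.0567  2.0656 -0.      1.026   0.7394] F [-0.2962 -0.3037 -0.1702] w 0.056021716454763885 0.0
now-axes d [0.0042 0.0035 0.1215] target-axes d [0.0037 0.0029 0.1216] rotvec [-0.0049  0.0045 -0.0001]
```

```bash
python3 - <<'E'
from m1 import *
T=optics.grab_frame("top");S=optics.grab_frame("side");cv2.imwrite("pics/s7.png",S["image"][:,:,::-1])
h=cv2.cvtColor(T["image"],cv2.COLOR_RGB2HSV)
k=sub(h,240,330,195,275,lambda h:(h[...,0]>15)&(h[...,0]<35)&(h[...,1]>150)&(h[...,2]>90))
c,w,r=rect(T,k,.063);print("tape now",r)
for n,x0,y0 in(("dogL",337,207),("dogR",360,199)): pass
E
```

```text
tape now ((452.72149658203125, 33.01366424560547), (28.475723266601562, 61.45523452758789), 68.58042907714844)
```

Scaled: 0.03 m / 0.75 = 0.04, 0.02 m / 0.75 = 0.0267.

```bash
echo '{"ticks":[[0, 0, 0, 0.0049, 0.0039, 0.0267, 0.056], [0, 0, 0, 0, 0, 0.04, 0.056], [0, 0, 0, 0, 0, 0.04, 0.056], [0, 0, 0, 0, 0, 0.0267, 0.056], [0, 0, 0, 0, 0, 0.0187, 0.056], [0, 0, 0, 0, 0, 0.0053, 0.056], [0, 0, 0, 0, 0, 0, 0.056], [0, 0, 0, 0, 0, 0, 0.056]]}' | python3 -m jog; python3 go.py .4646 -.2184 -.0213 19.6
```

```text
t: 18.6
ee_pos: [0.4682, -0.2203, -0.0137]
tool_rot: [0.001, 0.985, 0.17, 0.001]
wrist_force: [0.2, 0.5, -0.4]
grip_width: 0.056
grasp_force: 0.0
t 18.6 pos [ 0.4682 -0.2203 -0.0137] yaw 19.6 joints [-0.4878  0.2267  2.1251  0.      0.788   0.7409] F [ 0.1992  0.5386 -0.3841] w 0.0559763821410898 0.0
now-axes d [-0.0028 -0.003   0.0075] target-axes d [-0.0028 -0.003   0.0076] rotvec [ 0.0013 -0.0012 -0.0001]
```

Scaled: 0.004 m / 0.75 = 0.0053, -0.003 m / 0.75 = -0.004.

```bash
echo '{"ticks":[[0, 0, 0, -0.0037, -0.004, 0.0053, 0.054], [0, 0, 0, 0, 0, 0.0033, 0.054], [0, 0, 0, 0, 0, 0.0013, 0.054], [0, 0, 0, 0, 0, 0, 0.054]]}' | python3 -m jog|grep -E "pos|wrist"; echo '{"ticks":[[0, 0, 0, 0, 0, 0, 0.036], [0, 0, 0, 0, 0, 0, 0.036], [0, 0, 0, 0, 0, 0, 0.036], [0, 0, 0, 0, 0, 0, 0.036], [0, 0, 0, 0, 0, 0, 0.036]]}' | python3 -m jog 50; echo '{"ticks":[[0, 0, 0, 0, 0, -0.0133, 0.036], [0, 0, 0, 0, 0, -0.0267, 0.036], [0, 0, 0, 0, 0, -0.04, 0.036], [0, 0, 0, 0, 0, -0.04, 0.036], [0, 0, 0, 0, 0, -0.04, 0.036], [0, 0, 0, 0, 0, 0, 0.036], [0, 0, 0, 0, 0, 0, 0.036]]}' | python3 -m jog; python3 go.py .587 .199 .1 70
```

```text
ee_pos: [0.4636, -0.2178, -0.0221]
wrist_force: [0.8, 0.2, 0.0]
t: 19.35
ee_pos: [0.4638, -0.218, -0.0222]
tool_rot: [0.0, 0.985, 0.17, 0.0]
wrist_force: [0.4, -0.5, 0.1]
grip_width: 0.0382
grasp_force: 50.0
t: 19.93
ee_pos: [0.4648, -0.2185, 0.0994]
tool_rot: [0.001, 0.985, 0.17, 0.002]
wrist_force: [-0.6, 0.2, -3.7]
grip_width: 0.0379
grasp_force: 50.0
t 19.93 pos [ 0.4648 -0.2185  0.0994] yaw 19.6 joints [-0.4879  0.0594  2.0645  0.0001  1.0135  0.7408] F [-0.5672  0.1504 -3.7028] w 0.037922759731843586 49.99889373779297
now-axes d [ 0.2551 -0.3523 -0.0009] target-axes d [ 0.4341 -0.0279 -0.0006] rotvec [ 0.0041 -0.0013 -0.8797]
```

Scaled: -0.01 m / 0.75 = -0.0133, -0.11 rad / 2 = -0.055.

```bash
echo '{"ticks":[[0, 0, -0.055, 0, 0, -0.0133, 0.036], [0, 0, -0.055, 0, 0, -0.0133, 0.036], [0, 0, -0.055, 0, 0, 0, 0.036], [0, 0, -0.055, 0, 0, 0, 0.036], [0, 0, -0.055, 0, 0, 0, 0.036], [0, 0, -0.055, 0, 0, 0, 0.036], [0, 0, -0.055, 0, 0, 0, 0.036], [0, 0, -0.055, 0, 0, 0, 0.036], [0, 0, 0, 0, 0, 0, 0.036], [0, 0, 0, 0, 0, 0, 0.036]]}' | python3 -m jog 55;  python3 go.py .5836 .2005 .1 70
```

```text
t: 20.77
ee_pos: [0.4618, -0.2169, 0.1151]
tool_rot: [-0.002, 0.82, 0.572, -0.001]
wrist_force: [-0.2, 0.2, -3.8]
grip_width: 0.038
grasp_force: 55.0
t 20.77 pos [ 0.4618 -0.2169  0.1151] yaw 69.84 joints [-0.488   0.0412  2.0514  0.0001  1.0537 -0.1361] F [-0.2156  0.1582 -3.7946] w 0.037975618455277 54.99841868877411
now-axes d [ 0.4338 -0.0294  0.0155] target-axes d [ 0.4339 -0.0283  0.0151] rotvec [-0.0046 -0.0007 -0.0029]
```

Scaled: 0.036 m / 0.75 = 0.048, 0.02 m / 0.75 = 0.0267, -0.003 rad / 2 = -0.0015.

```bash
echo '{"ticks":[[0, 0, -0.0015, 0.0267, -0.0017, 0, 0.036], [0, 0, 0, 0.048, -0.0033, 0, 0.036], [0, 0, 0, 0.048, -0.0033, 0, 0.036], [0, 0, 0, 0.048, -0.0033, 0, 0.036], [0, 0, 0, 0.048, -0.0033, 0, 0.036], [0, 0, 0, 0.048, -0.0033, 0, 0.036], [0, 0, 0, 0.048, -0.0033, 0, 0.036], [0, 0, 0, 0.048, -0.0033, 0, 0.036], [0, 0, 0, 0.048, -0.0033, 0, 0.036], [0, 0, 0, 0.048, -0.0033, 0, 0.036]]}' | python3 -m jog >/dev/null; echo '{"ticks":[[0, 0, 0, 0.048, -0.0033, 0, 0.036], [0, 0, 0, 0.048, -0.0033, 0, 0.036], [0, 0, 0, 0.0213, -0.0013, 0.0133, 0.036], [0, 0, 0, 0, 0, 0.0133, 0.036], [0, 0, 0, 0, 0, 0.0133, 0.036], [0, 0, 0, 0, 0, 0, 0.036], [0, 0, 0, 0, 0, 0, 0.036], [0, 0, 0, 0, 0, 0, 0.036]]}' | python3 -m jog;  python3 go.py .5836 .2005 .02 70
```

```text
t: 22.27
ee_pos: [0.5815, 0.1974, 0.0872]
tool_rot: [-0.0, 0.819, 0.574, -0.001]
wrist_force: [-0.1, -0.5, -3.0]
grip_width: 0.0377
grasp_force: 55.0
t 22.27 pos [0.5815 0.1974 0.0872] yaw 70.07 joints [ 0.2868  0.2579  1.858  -0.0002  1.0268  0.6347] F [-0.137  -0.5236 -3.0071] w 0.03767716791479134 54.99873697757721
now-axes d [0.0037 0.001  0.0672] target-axes d [0.0037 0.0009 0.0672] rotvec [-0.0008  0.0008  0.0013]
```

Scaled: 0.03 m / 0.75 = 0.04, 0.02 m / 0.75 = 0.0267.

```bash
echo '{"ticks":[[0, 0, 0, 0.0047, 0.0013, 0.0267, 0.036], [0, 0, 0, 0, 0, 0.04, 0.036], [0, 0, 0, 0, 0, 0.0267, 0.036], [0, 0, 0, 0, 0, 0.0067, 0.036], [0, 0, 0, 0, 0, 0, 0.036], [0, 0, 0, 0, 0, 0, 0.036]]}' | python3 -m jog|grep -E "pos|wrist"; python3 go.py .5836 .2005 -.006 70|grep now; for i in 1 2 3; do echo '{"ticks":[[0, 0, 0, 0, 0, 0.004, 0.036], [0, 0, 0, 0, 0, 0, 0.036]]}' | python3 -m jog|grep -E "pos|wrist"; done
```

```text
ee_pos: [0.5849, 0.2013, 0.0137]
wrist_force: [0.8, 0.1, -1.5]
now-axes d [-0.0012 -0.001   0.0197] target-axes d [-0.0012 -0.001   0.0197] rotvec [ 0.0011 -0.0008  0.0022]
ee_pos: [0.5856, 0.2019, 0.0113]
wrist_force: [0.7, 0.1, -2.9]
ee_pos: [0.5845, 0.2018, 0.0071]
wrist_force: [-0.5, -0.0, -4.3]
ee_pos: [0.5838, 0.2016, 0.0033]
wrist_force: [-0.4, -1.0, -3.8]
```

Scaled: 0.003 m / 0.75 = 0.004.

```bash
for i in 1 2 3; do echo '{"ticks":[[0, 0, 0, 0, 0, 0.004, 0.036], [0, 0, 0, 0, 0, 0, 0.036]]}' | python3 -m jog|grep -E "pos|wrist"; done
```

```text
ee_pos: [0.5837, 0.2015, -0.0]
wrist_force: [0.3, -1.2, -4.9]
ee_pos: [0.5837, 0.2015, -0.003]
wrist_force: [0.6, -0.2, -4.0]
ee_pos: [0.5837, 0.2015, -0.006]
wrist_force: [-0.5, 0.1, -3.6]
```

Scaled: 0.001 m / 0.75 = 0.0013.

```bash
for i in 1 2 3 4 ; do echo '{"ticks":[[0, 0, 0, 0, 0, 0.0013, 0.036], [0, 0, 0, 0, 0, 0, 0.036]]}' | python3 -m jog|grep -E "pos|wrist"; done
```

```text
ee_pos: [0.584, 0.2016, -0.0066]
wrist_force: [-0.6, 0.0, -3.8]
ee_pos: [0.5841, 0.2016, -0.0075]
wrist_force: [0.4, -0.3, -4.0]
ee_pos: [0.5841, 0.2016, -0.0085]
wrist_force: [-0.2, -0.4, -3.5]
ee_pos: [0.584, 0.2016, -0.0095]
wrist_force: [-0.7, 0.3, -2.9]
```

Scaled: 0.0008 m / 0.75 = 0.0011.

```bash
echo '{"ticks":[[0, 0, 0, 0, 0, 0.0011, 0.036], [0, 0, 0, 0, 0, 0, 0.036]]}' | python3 -m jog|grep -E "pos|wrist"; for i in 1 2 3 ; do echo '{"ticks":[[0, 0, 0, 0, 0.002, 0, 0.036], [0, 0, 0, 0, 0, 0, 0.036]]}' | python3 -m jog|grep -E "pos|wrist"; done
```

```text
ee_pos: [0.5842, 0.2017, -0.0101]
wrist_force: [-1.0, -1.0, -3.0]
ee_pos: [0.5859, 0.2011, -0.0101]
wrist_force: [0.2, 0.3, -2.1]
ee_pos: [0.5873, 0.2006, -0.0101]
wrist_force: [-0.5, -0.1, -2.0]
ee_pos: [0.5887, 0.2001, -0.0101]
wrist_force: [-0.7, -0.1, -2.5]
```

```bash
for i in 1 2 3 ; do echo '{"ticks":[[0, 0, 0, 0, 0.0011, 0, 0.036], [0, 0, 0, 0, 0, 0, 0.036]]}' | python3 -m jog|grep -E "pos|wrist"; done
```

```text
ee_pos: [0.5892, 0.1998, -0.0101]
wrist_force: [-1.4, 0.5, -1.6]
ee_pos: [0.5899, 0.1996, -0.0101]
wrist_force: [-1.0, 0.2, -1.0]
ee_pos: [0.5907, 0.1993, -0.0101]
wrist_force: [-2.6, 0.9, -0.0]
```

Force is starting to build towards -x, which means first contact with a pin. Next, the single pin along tool +x.

Scaled: 0.0012 m / 0.75 = 0.0016.

```bash
for i in 1 2 3 ; do echo '{"ticks":[[0, 0, 0, 0.0016, 0, 0, 0.036], [0, 0, 0, 0, 0, 0, 0.036]]}' | python3 -m jog|grep -E "pos|wrist"; done;  for i in 1 2 ; do echo '{"ticks":[[0, 0, 0, 0.0011, 0, 0, 0.036], [0, 0, 0, 0, 0, 0, 0.036]]}' | python3 -m jog|grep -E "pos|wrist"; done
```

```text
ee_pos: [0.5911, 0.2, -0.0101]
wrist_force: [-1.3, -1.7, 0.6]
ee_pos: [0.5915, 0.2013, -0.0101]
wrist_force: [-1.0, -2.0, 0.3]
ee_pos: [0.592, 0.2027, -0.0101]
wrist_force: [-1.2, -2.3, 1.5]
ee_pos: [0.5923, 0.2036, -0.0101]
wrist_force: [-0.7, -2.2, 0.4]
ee_pos: [0.5924, 0.2038, -0.0101]
wrist_force: [-1.7, -4.3, 1.3]
```

Scaled: 0.0008 m / 0.75 = 0.0011.

```bash
echo '{"ticks":[[0, 0, 0, 0.0011, 0, 0, 0.036], [0, 0, 0, 0, 0, 0, 0.036]]}' | python3 -m jog|grep -E "pos|wrist"; for i in 1 2 3; do echo '{"ticks":[[0, 0, 0, 0, 0.0011, 0, 0.036], [0, 0, 0, 0, 0, 0, 0.036]]}' | python3 -m jog|grep -E "pos|wrist"; done;  python3 go.py .5913 .204 -.01 70
```

```text
ee_pos: [0.5924, 0.2039, -0.0101]
wrist_force: [-2.9, -6.7, 2.8]
ee_pos: [0.5923, 0.2039, -0.0102]
wrist_force: [-4.5, -5.9, 4.1]
ee_pos: [0.5924, 0.2038, -0.0102]
wrist_force: [-6.8, -5.7, 6.4]
ee_pos: [0.5924, 0.2038, -0.0102]
wrist_force: [-8.8, -3.9, 8.3]
t 27.1 pos [ 0.5924  0.2038 -0.0102] yaw 70.18 joints [0.2913 0.3981 1.8803 0.0008 0.8683 0.6367] F [-8.7637 -3.8509  8.267 ] w 0.0380528930931549 55.01643776893616
now-axes d [-0.0002 -0.0011 -0.0002] target-axes d [-0.0002 -0.0011 -0.0002] rotvec [-0.0044  0.0026  0.0031]
```

Scaled: 0.0005 m / 0.75 = 0.0007.

```bash
echo '{"ticks":[[0, 0, 0, 0.0007, 0, 0, 0.036], [0, 0, 0, 0, 0.0007, 0, 0.036], [0, 0, 0, 0, 0, 0, 0.036]]}' | python3 -m jog 10|grep -E "pos|force";echo '{"ticks":[[0, 0, 0, 0, 0, 0, 0.036], [0, 0, 0, 0.0013, 0, 0, 0.036], [0, 0, 0, 0, 0.0013, 0, 0.036], [0, 0, 0, 0, 0, 0, 0.036]]}' | python3 -m jog 5|grep -E "pos|force"; echo '{"ticks":[[0, 0, 0, 0, 0, 0, 0.043], [0, 0, 0, 0, 0, 0, 0.043], [0, 0, 0, 0, 0, 0, 0.043]]}' | python3 -m jog 20;
```

```text
ee_pos: [0.5927, 0.2045, -0.0102]
wrist_force: [-8.1, -2.3, 8.3]
grasp_force: 10.0
ee_pos: [0.593, 0.2054, -0.0108]
wrist_force: [-9.6, -1.1, 8.1]
grasp_force: 5.0
t: 27.93
ee_pos: [0.5947, 0.2054, -0.0108]
tool_rot: [-0.001, 0.818, 0.575, -0.002]
wrist_force: [-5.7, -1.0, 2.8]
grip_width: 0.0431
grasp_force: 2.3
```

Scaled: 0.001 m / 0.75 = 0.0013.

```bash
echo '{"ticks":[[0, 0, 0, 0, 0.0013, 0, 0.043], [0, 0, 0, 0, 0, 0, 0.043]]}' | python3 -m jog|grep -E "pos|wrist"; echo '{"ticks":[[0, 0, 0, 0, -0.004, 0, 0.05], [0, 0, 0, 0, -0.0027, 0, 0.058], [0, 0, 0, 0, 0, 0, 0.058], [0, 0, 0, 0, 0, 0, 0.058]]}' | python3 -m jog|grep -E "pos|wrist"; echo '{"ticks":[[0, 0, 0, 0, 0, -0.0133, 0.058], [0, 0, 0, 0, 0, -0.04, 0.058], [0, 0, 0, 0, 0, -0.0533, 0.058], [0, 0, 0, 0, 0, -0.0533, 0.058], [0, 0, 0, 0, 0, -0.04, 0.058], [0, 0, 0, -0.0533, 0, 0, 0.058], [0, 0, 0, -0.0533, 0, 0, 0.058], [0, 0, 0, -0.0533, 0, 0, 0.058], [0, 0, 0, -0.0533, 0, 0, 0.058], [0, 0, 0, -0.0533, 0, 0, 0.058]]}' | python3 -m jog; echo '{"ticks":[[0, 0, 0, -0.0533, 0, 0, 0.058], [0, 0, 0, -0.0533, 0, 0, 0.058], [0, 0, 0, -0.04, 0, 0, 0.058], [0, 0, 0, 0, 0, 0, 0.058]]}' | python3 -m jog|grep -E "t:|pos"; python3 - <<'E'
from m1 import *
T=optics.grab_frame("top");S=optics.grab_frame("side")
cv2.imwrite("pics/t9.png",T["image"][:,:,::-1]);cv2.imwrite("pics/s9.png",S["image"][:,:,::-1])
a=cv2.resize(T["image"][160:250,165:285,::-1],(400,300),interpolation=3);b=cv2.resize(S["image"][155:245,250:370,::-1],(400,300),interpolation=3)
c=cv2.resize(T["image"][160:250,270:390,::-1],(400,300),interpolation=3)
cv2.imwrite("pics/fin.png",np.vstack([np.hstack([a,b]),np.hstack([c,c*0])]))
h=cv2.cvtColor(T["image"],cv2.COLOR_RGB2HSV)
k=sub(h,180,265,175,235,lambda h:(h[...,1]<40)&(h[...,2]>190));k=cv2.morphologyEx(k,cv2.MORPH_OPEN,np.ones((4,4)))
c,w,r=rect(T,k,.017);print(r,cv2.boxPoints(r))
E
```

```text
ee_pos: [0.5946, 0.2053, -0.0109]
wrist_force: [-8.1, 0.0, 4.5]
ee_pos: [0.5937, 0.2069, -0.0099]
wrist_force: [-0.5, 0.2, 0.3]
t: 29.27
ee_pos: [0.525, 0.0168, 0.1411]
tool_rot: [0.001, 0.818, 0.575, 0.001]
wrist_force: [-0.2, -1.0, -0.2]
grip_width: 0.058
grasp_force: 0.0
t: 29.6
ee_pos: [0.4866, -0.0897, 0.1409]
tool_rot: [0.001, 0.82, 0.573, -0.0]
((589.174072265625, 201.62680053710938), (199.21524047851562, 40.243316650390625), 70.06380462646484) [[536.2947 114.8493]
 [574.1263 101.1274]
 [642.0535 288.4043]
 [604.2218 302.1262]]
```

View pics/fin.png

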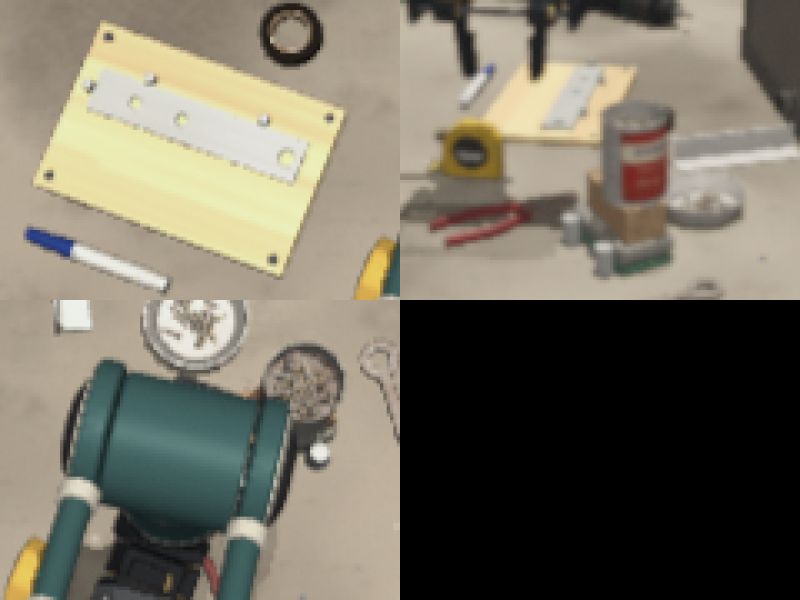

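The left crop shows the template on the board touching the pair and, apparently, the single pin. The right crop shows the tape measure upright at about (470,150), and the stack still upright behind the dogs at (635,200). The end contact is uncertain by about 1.5 mm, so I'll nudge the far end gently by feel.

```bash
echo '{"ticks":[[0, 0, 0, 0, 0, 0, 0.02], [0, 0, 0, 0.048, 0, 0, 0.02], [0, 0, 0, 0.048, 0, 0, 0.02], [0, 0, 0, 0.048, 0, 0, 0.02], [0, 0, 0, 0.048, 0, 0, 0.02], [0, 0, 0, 0.04, 0, 0.0267, 0.02], [0, 0, 0, 0, 0, 0.04, 0.02], [0, 0, 0, 0, 0, 0, 0.02], [0, 0, 0, 0, 0, 0, 0.02]]}' | python3 -m jog; python3 go.py .5527 .0948 -.004 70
```

```text
t: 30.45
ee_pos: [0.5448, 0.08, 0.0879]
tool_rot: [-0.001, 0.817, 0.576, -0.002]
wrist_force: [0.1, 0.2, -0.2]
grip_width: 0.0199
grasp_force: 0.0
t 30.45 pos [0.5448 0.08   0.0879] yaw 70.36 joints [ 0.1005  0.1475  1.9905 -0.      1.0089  0.4433] F [ 0.0659  0.2348 -0.222 ] w 0.019925646040639657 0.0
now-axes d [0.0169 0.0029 0.0919] target-axes d [0.0167 0.0024 0.0919] rotvec [-0.0048  0.0023  0.0063]
```

Scaled: 0.03 m / 0.75 = 0.04, 0.0155 m / 0.75 = 0.0207.

```bash
echo '{"ticks":[[0, 0, 0, 0.0207, 0.0032, 0.02, 0.02], [0, 0, 0, 0, 0, 0.04, 0.02], [0, 0, 0, 0, 0, 0.04, 0.02], [0, 0, 0, 0, 0, 0.0133, 0.02], [0, 0, 0, 0, 0, 0, 0.02], [0, 0, 0, 0, 0, 0, 0.02]]}' | python3 -m jog|grep -E "pos|wrist"; python3 go.py .5527 .0948 -.004 70;  for i in 1 2; do echo '{"ticks":[[0, 0, 0, 0, 0, 0.002, 0.02], [0, 0, 0, 0, 0, 0, 0.02]]}' | python3 -m jog|grep -E "pos|wrist"; done
```

```text
ee_pos: [0.5549, 0.0919, 0.0058]
wrist_force: [0.1, 0.5, -0.0]
t 30.95 pos [0.5549 0.0919 0.0058] yaw 70.15 joints [0.1199 0.2711 2.0199 0.     0.8505 0.4663] F [ 0.1081  0.5084 -0.0189] w 0.019620058165776198 0.0
now-axes d [ 0.002  -0.003   0.0098] target-axes d [ 0.002  -0.003   0.0098] rotvec [ 0.0002 -0.0001  0.0026]
ee_pos: [0.5564, 0.0922, 0.0055]
wrist_force: [-0.4, -0.1, -0.0]
ee_pos: [0.5553, 0.0922, 0.0029]
wrist_force: [-0.2, 0.8, -0.2]
```

Scaled: 0.003 m / 0.75 = 0.004, -0.0025 m / 0.75 = -0.0033.

```bash
echo '{"ticks":[[0, 0, 0, 0.0013, -0.0033, 0.004, 0.02], [0, 0, 0, 0, 0, 0, 0.02]]}' | python3 -m jog|grep -E "pos|wrist"; for i in 1 2 3 4 5; do echo '{"ticks":[[0, 0, 0, 0, 0, 0.002, 0.02], [0, 0, 0, 0, 0, 0, 0.02]]}' | python3 -m jog|grep -E "pos|wrist"; done
```

```text
ee_pos: [0.5519, 0.0941, -0.0014]
wrist_force: [-0.5, 0.4, 0.1]
ee_pos: [0.5521, 0.094, -0.0031]
wrist_force: [0.3, 0.6, 0.0]
ee_pos: [0.5522, 0.094, -0.0046]
wrist_force: [0.2, 0.5, 1.1]
ee_pos: [0.5523, 0.094, -0.006]
wrist_force: [-0.4, 0.2, 0.8]
ee_pos: [0.5522, 0.0939, -0.0075]
wrist_force: [0.7, -0.2, -1.0]
ee_pos: [0.5523, 0.094, -0.009]
wrist_force: [0.8, 0.4, -0.8]
```

```bash
echo '{"ticks":[[0, 0, 0, 0, 0, 0.0013, 0.02], [0, 0, 0, 0, 0, 0, 0.02]]}' | python3 -m jog|grep -E "pos|wrist"; for i in 1 2 3 4; do echo '{"ticks":[[0, 0, 0, 0.002, 0, 0, 0.02], [0, 0, 0, 0, 0, 0, 0.02]]}' | python3 -m jog|grep -E "pos|wrist"; done
```

```text
ee_pos: [0.5523, 0.094, -0.0099]
wrist_force: [1.0, 0.4, 0.1]
ee_pos: [0.5531, 0.0956, -0.0096]
wrist_force: [-0.4, -0.8, 0.0]
ee_pos: [0.5537, 0.0971, -0.0096]
wrist_force: [-0.6, -0.7, 0.4]
ee_pos: [0.5541, 0.0985, -0.0096]
wrist_force: [0.2, -1.2, -0.4]
ee_pos: [0.5546, 0.0998, -0.0096]
wrist_force: [0.4, -0.4, 0.3]
```

Scaled: 0.001 m / 0.75 = 0.0013.

```bash
for i in 1 2 3 4; do echo '{"ticks":[[0, 0, 0, 0.0013, 0, 0, 0.02], [0, 0, 0, 0, 0, 0, 0.02]]}' | python3 -m jog|grep -E "pos|wrist"; done
```

```text
ee_pos: [0.5546, 0.1002, -0.0098]
wrist_force: [-0.1, -3.2, 1.2]
ee_pos: [0.5546, 0.1005, -0.0098]
wrist_force: [-2.5, -5.5, 1.2]
ee_pos: [0.5546, 0.1007, -0.0099]
wrist_force: [-2.0, -7.6, 3.3]
ee_pos: [0.5546, 0.1009, -0.0099]
wrist_force: [-2.9, -11.6, 3.3]
```

The contact is stiff at once, at about 12 N, so the end sits on the single pin. I'll back off and retreat.

Scaled: -0.04 m / 0.75 = -0.0533, -0.02 m / 0.75 = -0.0267.

```bash
echo '{"ticks":[[0, 0, 0, -0.008, 0, 0, 0.02], [0, 0, 0, -0.008, 0, 0, 0.02], [0, 0, 0, 0, 0, -0.0267, 0.02], [0, 0, 0, 0, 0, -0.0533, 0.02], [0, 0, 0, 0, 0, -0.0533, 0.02], [0, 0, 0, 0, 0, -0.0533, 0.02], [0, 0, 0, -0.0533, 0, 0, 0.02], [0, 0, 0, -0.0533, 0, 0, 0.02], [0, 0, 0, -0.0267, 0, 0, 0.02], [0, 0, 0, 0, 0, 0, 0.02]]}' | python3 -m jog; echo '{"ticks":[[0, 0, 0, 0, 0, 0, 0.02], [0, 0, 0, 0, 0, 0, 0.02]]}' | python3 -m jog>/dev/null; python3 - <<'E'
from m1 import *
T=optics.grab_frame("top");S=optics.grab_frame("side")
h=cv2.cvtColor(T["image"],cv2.COLOR_RGB2HSV);hs=cv2.cvtColor(S["image"],cv2.COLOR_RGB2HSV)
k=sub(h,180,265,175,235,lambda h:(h[...,1]<40)&(h[...,2]>190));k=cv2.morphologyEx(k,cv2.MORPH_OPEN,np.ones((4,4)))
c,w,r=rect(T,k,.017);print(r)
k=sub(hs,295,345,160,240,lambda h:((h[...,0]<5)|(h[...,0]>172))&(h[...,1]>120)&(h[...,2]>90));ys,xs=np.nonzero(k);print("label",cv2.minAreaRect(np.c_[xs,ys].astype(np.float32)))
k=sub(h,240,330,195,275,lambda h:(h[...,0]>15)&(h[...,0]<35)&(h[...,1]>150)&(h[...,2]>90));print("tape",rect(T,k,.063)[2])
E
```

```text
t: 34.62
ee_pos: [0.5166, -0.0046, 0.1306]
tool_rot: [0.0, 0.819, 0.574, -0.0]
wrist_force: [0.5, 0.2, -0.5]
grip_width: 0.0202
grasp_force: 0.0
((593.7423706054688, 214.8160400390625), (171.2901611328125, 40.1921272277832), 70.10114288330078)
label ((323.0, 203.5), (12.0, 21.0), 0.0)
tape ((437.375732421875, 40.9030647277832), (11.332152366638184, 22.793781280517578), 0.2975439429283142)
```

```bash
python3 -c "
from cell import env
print(env.finish_job())"
```

```text
the job is handed in; nothing more can be done
None
```

I handed the job in at about 35 s: the template is flat on the board against all three pins by feel, the tape measure is upright on the bench, and the stack is still upright behind the dogs.

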